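# Switch the bath water over at the floor valve box

### The job

Lift the metal lid off the valve box by its black knob and lay it gently flat in the middle of the blue mat. Raise the lever out of its notch, let it rest down in the middle notch under the yellow strap, then take its T-handle by the other end, beyond the strap, and throw the lever over and down into the notch that the red disc marks. Leave the lota and the soap dish where they stand between the box and the mat.

Things in the scene. Friction and masses are not known exactly. Their poses are not given: they have to be found in the camera images.
- valve_box: Open grey box, 242 (x) by 342 (y) by 110 mm high, walls 6 mm, fixed to the slab, closed by the lid at the start. Origin: centre of its underside; z up. Inside are the lever on its post (point lever_post), a notched comb, a yellow strap over its middle notch, and two marking discs.
- lever_post (a point): Axis of the lever's upright post, 80 mm above the slab, at x +90, y -10 mm in the box's frame; axes as the box's. The lever, a level 10 mm rod with a T-handle at its end, turns about it. Angle 0 points along -x, positive angles turn the end to +y: radius r at angle a lies at (-r cos a, +r sin a) from this point.
- mid_notch (a point): Middle notch of the dark steel comb, an arc about the post (radius 63 to 73 mm, its top 85 mm above the slab) with four notches 15 mm wide at lever angles -0.58 (home), 0.0 (middle), 0.48 (third) and 0.84 rad (fourth). Point: 68 mm from the post at angle 0, 80 mm above the slab.
- strap (a point): Middle of the top of the fixed yellow strap, 14 mm wide, 103 to 108 mm above the slab. It runs from the post over the middle notch to an upright at radius 181 to 191 mm, angle 0. The lever passes below it, raised or not; a hand cannot. Lying in the middle notch, the lever has one handle grip on each side of it.
- lever_bar (a point): Centre of the lever's T-handle: a level round bar 15 mm thick, 114 mm long, square to the rod, 125 mm from the post, 80 mm above the slab when down. x axis: towards the post; y: along the bar to the side of positive angles. Black grips reach 22 to 56 mm either side; take them 42 mm from the centre, from above, fingers closing along the rod.
- lever_lift (a joint): How far the whole lever is raised, staying level, in m: 0 is right down in a notch, the comb's teeth are cleared above 0.010, the stop is at 0.015. A spring and its weight push it down: 5 N to start lifting, 6 N at the top. On top of a tooth it reads about 0.010.
- lever_point (a point): Point on the lever's own line, 172 mm from the post axis (47 mm beyond the handle), where the marking discs stand: it lies over a disc when the lever is in that disc's notch.
- lever_swing (a joint): Lever angle about the post, rad: -0.68 to 0.94, starts in the home notch at about -0.58; see lever_post. Light friction, stays where left.
- red_disc: Red upright disc, 24 mm across, 30 mm high, fixed on the box floor at radius 172 mm from the lever post, at the angle of the third or of the fourth notch (varies). It marks the notch wanted. Origin: centre of its underside, 6 mm above the slab.
- white_disc: White disc of the same size at the other of these two notches: not wanted. Origin: centre of its underside.
- lid: Loose aluminium lid, 242 by 342 mm plate 6 mm thick with a lip 8 mm deep below it that drops inside the box walls with 3 mm play; about 0.3 to 0.55 kg. Origin: centre of the lip's underside, 102 mm above the slab when on the box. Long side along its y axis.
- lid_knob (a point): Grip centre of the lid's black round knob, 28 mm across, 26 mm high, 39 mm above the lid's origin; the plate's top lies 25 mm below this point.
- mat: Blue rubber mat, 270 (x) by 370 (y) by 5 mm thick, fixed flat on the slab, on the other side of the robot's midline from the box. Origin: centre of its underside.
- lota: Stainless lota (round water pot), 110 mm across, 105 mm high. Bystander; origin at the centre of its underside.
- soap_dish: Round steel soap dish with a soap bar, 96 mm across, 32 mm high. Bystander; origin at the centre of its underside.

How it is judged:
By the outcome, as a careful person would: the job done as asked, in the order asked, and still so for the second after the job is handed in, with the robot touching nothing.
It also fails if it takes over 66 s, if anything falls off the work surface, if the arm or the gripper's body presses on something with over 40 N, if the wrist force passes 120 N, or if a joint passes its speed limit or range.

### The arm

A 6-joint arm with a two-finger parallel gripper is mounted at the origin on the work surface. World frame = base frame: x ahead of the robot, y to its left, z up, the work surface at z = 0. Lengths are in mm, angles in rad, forces in N, time in s.
With the tool pointing down it reaches from about 275 to 750 mm from the base axis. Payload 10.2 kg.
Tool frame: the origin (TCP) lies between the finger pads; the fingertips stand 17 mm ahead of it and the grasp point (between the pads) lies 2 mm behind it (tips_ahead is the distance from the TCP to the fingertips, in mm); z points along the fingers, y is the line along which they close (so a half turn about z gives the same grasp; the last joint's range is limited). The gripper opens to 85 mm and grips with 20 to 120 N. Pads are 22 mm wide; open, the fingers measure 114 mm over their backs; the gripper's body (76 mm by 85 mm) begins 54 mm behind the grasp point. The pads swing forward as they close: fully open they stand 13 mm farther back than shut.
Start: joints at [-1.512, 0.313, 1.498, -0, 1.331, -0.223], TCP at [145.981, -504.302, 248.294] pointing down, gripper open.
Joint ranges: [-2.94, 2.94], [-0.97, 2.17], [0.19, 2.56], [-1.23, 4.37], [0.02, 3.11], [-2.88, 2.88]. Speed limits (rad/s): [2.39, 2.39, 3.01, 3.14, 3.14, 3.14].

### API

Orientations are given as a unit quaternion [w, x, y, z].
In Python, from rig import sense, capture, finish_job, boxes_of, tips_ahead gives the robot as it stands.
- The arm moves only by the tool drive_tool, never from a script. Its argument "commands" is text: rows parted by semicolons, each of 7 numbers parted by spaces: the shift along the world's x, y, z in units of 0.1 m (1.0 is 0.1 m), then the turn, a rotation vector about the world's x, y, z in units of pi/4 rad (1.0 is pi/4 rad), then the opening in per cent of the stroke, from 0 (shut) to 100 (fully open). A call has 1 to 20 rows; each row shifts and turns the commanded pose from where the row before left it; what a row does not reach is not made up. A row lasts 1/12 s, in which the tool goes at most 41.7 mm and 7.16 degrees, less where a joint would pass 70% of its speed; a pose out of reach is approached as far as the arm can. A call with a number of a shift or a turn outside -1 to 1 is refused whole. A call with a gripper value outside its range is refused whole. The fingers move at their own pace and stop on an object; "force" is the grip in N (left out, the last holds). Time passes only in rows, so rows that do not move let the fingers close. It gives the time, the measured TCP pose, the force, the opening and the grip force at its end, in the units of the state.
- sense(): the state, without advancing time (a new reading comes with each control period).
- capture(name): name is "scene" or "side" or "wrist"; returns a dict with "pixels" (480x640x3 uint8, blue, green, red), "fov_y" (degrees; the focal length in pixels is half the picture's height over the tangent of half this angle, whatever the lens; pixels are square), "cx", "cy" (the principal point, pixels), "k1" (the pictures are not rectified: a ray, as slopes to the right and down, at radius r is drawn at 1 + k1 r^2 times it, then the intrinsics apply), "position" and "attitude" of the camera in the world; the wrist camera has in their place "tool_from_camera" (4x4, takes a point from camera to tool coordinates, whose origin is the TCP and whose axes are the flange's). Camera axes: x right, y down, z forward; pixel columns grow to the right and rows downward; lengths in mm; the calibration is good to about 2 mm. A picture is of the moment at which its call begins: read the wrist's pose just before it. There is no depth.
- finish_job(): hands the job in; it is judged then, once.
Trained networks look in a picture, given as the dict that the camera call returned (one of the last four; its "shot" number tells which), for a name from the list of things; names that differ only in an ending like _2 or _b are one class to them, and where a whole thing is asked for, a point or a joint stands for the part that bears it (a point fixed in the world has none). Each returns a list of dicts, best first, with "confidence" (0 to 1); they miss things now and then, are a little off and sometimes report something else, mostly with a low value. They report only what shows in the picture. A call takes as long as a camera call.
- boxes_of(picture, name): "position" ([column, row] in pixels, amid what is visible of it).
The state is a dict: "time_s": time; "joints": joint angles; "dq": joint speeds; "tau": joint torques, N m; "eef_pos": TCP position; "ee_rot": TCP orientation; "force": force on the tool from outside, world axes, zero at the start; "wrist_torque": the same for the moment, N m; "grip_width": opening from 0.0 (shut) to 1.0 (fully open); "grip_force": force on a finger pad.
Only numpy, scipy, OpenCV 4.12 (cv2) and the standard library are available. Lean on these libraries where they do the work, as an engineer would, in place of code of your own. Each camera call takes 0.05 s, during which the arm holds its last target. There are 200 camera calls.

## Working session

There is one attempt and no reset: what is moved stays moved. The work goes in short steps, Python scripts to look and compute and a tool call to move; the robot and the scene stay as the last step left them, time stands still between calls to the robot, and variables do not carry over. Pictures are saved under pics/ and viewed, at most 12 in all, crops included, and the job is handed in when it is done.

Besides the shell and the picture viewer there is one more tool, called after "Emit:" as name(argument=value, ...) on one line, values as JSON. drive_tool: Moves the arm, as the interface text tells. Shifts and turns lie within -1 to 1; 1 stands for 0.1 m of shift or pi/4 rad of turn. Its arguments: {"type":"object","properties":{"commands":{"type":"string"},"force":{"type":"number"}},"required":["commands"]}

```bash
mkdir -p pics; ls
cat > h.py <<'E'
import numpy as np, cv2
from rig import *
from scipy.spatial.transform import Rotation as R
def rot(q): return R.from_quat([q[1],q[2],q[3],q[0]]).as_matrix()
def cam(p,s=None):
    f=240/np.tan(np.radians(p['fov_y'])/2)
    if 'tool_from_camera' in p:
        T=np.array(p['tool_from_camera']);Rt=rot(s['ee_rot'])
        Rc=Rt@T[:3,:3];t=Rt@T[:3,3]+np.array(s['eef_pos'])
    else:
        a=np.array(p['attitude']);Rc=rot(a) if a.size==4 else a.reshape(3,3);t=np.array(p['position'])
    return f,Rc,t
def topt(p,uv,z,s=None):
    "pixel -> world point at height z"
    f,Rc,t=cam(p,s);K=np.array([[f,0,p['cx']],[0,f,p['cy']],[0,0,1.]])
    n=cv2.undistortPoints(np.array([[uv]],float),K,np.array([p['k1'],0,0,0.]))[0,0]
    d=Rc@np.array([n[0],n[1],1]);return t+d*(z-t[2])/d[2]
def proj(p,X,s=None):
    f,Rc,t=cam(p,s);c=(np.array(X,float)-t)@Rc;n=c[...,:2]/c[...,2:]
    n=n*(1+p['k1']*(n**2).sum(-1,keepdims=True));return n*f+[p['cx'],p['cy']]
def shot(name):
    s=sense();return capture(name),s
E
python3 - <<'E'
from h import *
print(sense())
for n in['scene','side','wrist']:
    p,s=shot(n); cv2.imwrite(f'pics/{n}0.png',p['pixels'])
    print(n,{k:v for k,v in p.items() if k!='pixels'})
    for o,z in[('valve_box',55),('lid',111),('lid_knob',141),('mat',5),('lota',52),('soap_dish',20)]:
        b=boxes_of(p,o)[:2]
        print(o,[(x['position'],round(x['confidence'],2),topt(p,x['position'],z,s).round()) for x in b])
E
```

```text
pics
{'time_s': 0.0, 'joints': array([-1.51239214e+00,  3.13467593e-01,  1.49845392e+00,  1.94284455e-05,
        1.33098255e+00, -2.23406027e-01]), 'dq': array([-1.69960229e-04,  5.53720492e-04, -5.03381468e-04, -8.12214970e-04,
        3.93393321e-05, -4.58587039e-04]), 'tau': array([-4.90345002e-06, -4.12262464e+01, -2.59742564e+01, -1.92603352e-04,
        4.16200128e-03, -1.46199307e-05]), 'eef_pos': array([ 145.97541863, -504.05226579,  247.71971822]), 'ee_rot': array([-6.52695743e-04,  9.90089401e-01,  1.40436986e-01,  6.34374125e-05]), 'force': array([-0.60246011,  0.36308857,  0.49169265]), 'wrist_torque': array([-0.04929723, -0.00991594,  0.01206564]), 'grip_force': 0.0, 'grip_width': 0.9967455783303293}
scene {'fov_y': 47.83511262939127, 'cx': 316.5429661799636, 'cy': 243.86997931929957, 'k1': 0.03318740804369957, 'position': array([1319.77585852, -647.26298031,  818.39974925]), 'attitude': array([-0.42544088,  0.81704438,  0.33951876, -0.19017244]), 'shot': 1}
valve_box [([360.9, 239.9], 0.62, array([578., 206.,  55.]))]
lid [([358.2, 204.1], 0.93, array([517., 262., 111.
[... 863 characters left out ...]
 239.7], 0.91, array([688., -25.,  52.])), ([338.9, 427.2], 0.51, array([539., 439.,  52.]))]
soap_dish [([357.7, 256.0], 0.97, array([500.,  -6.,  20.]))]
wrist {'fov_y': 70.9343428272899, 'cx': 322.8050563339113, 'cy': 237.52563733873376, 'k1': 0.00305266288798035, 'tool_from_camera': array([[-2.09872662e-04, -9.65656145e-01, -2.59823336e-01,
         6.72220308e+01],
       [ 9.99999961e-01, -2.51096570e-04,  1.25470990e-04,
        -4.32192563e-01],
       [-1.86402581e-04, -2.59823300e-01,  9.65656159e-01,
        -1.25662510e+02],
       [ 0.00000000e+00,  0.00000000e+00,  0.00000000e+00,
         1.00000000e+00]]), 'shot': 3}
valve_box []
lid []
lid_knob []
mat []
lota []
soap_dish []
```

View pics/scene0.png

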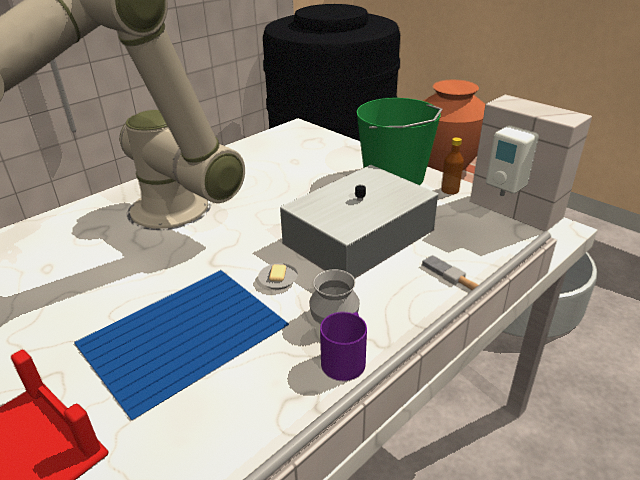

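View pics/side0.png

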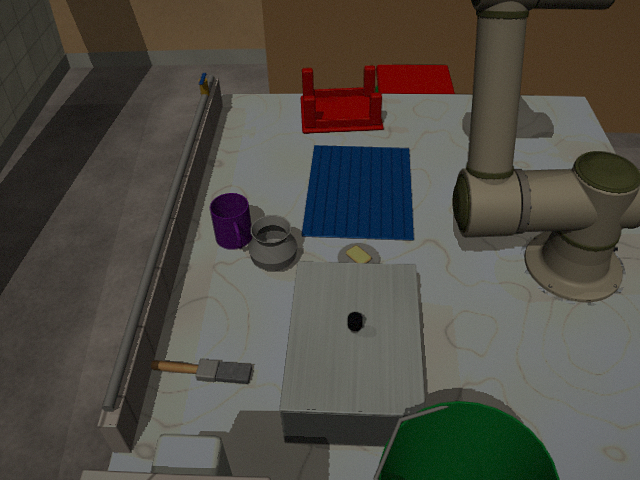

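The scene view shows the lid with corners near (283,209), (371,169), (436,205) and (347,248), and the knob at (360,191). The mat corners are near (221,271), (288,324), (134,414) and (76,343). In the side view the knob is at (355,321) and the lid corners are (299,263), (416,263), (424,411) and (281,411). The lota and soap dish stand between the box and the mat, and a tall green bucket stands beyond the box.

```bash
cat > fit.py <<'E'
from h import *
from scipy.optimize import least_squares
def fitrect(obs,w,h,z):
    # obs: list of (picture, 4 pixels any order)
    c=np.array([[-w,-h],[w,-h],[w,h],[-w,h]])/2
    def X(v):
        cs,sn=np.cos(v[2]),np.sin(v[2]);return np.c_[c@np.array([[cs,sn],[-sn,cs]])+v[:2],np.full(4,z)]
    def res(v):
        r=[]
        for p,px in obs:
            q=proj(p,X(v))
            r+=[(a-q[np.argmin(((q-a)**2).sum(1))]) for a in np.array(px,float)]
        return np.ravel(r)
    m=np.mean([topt(p,np.mean(px,0),z)[:2] for p,px in obs],0)
    o=min((least_squares(res,[*m,y]) for y in(-.2,0,.2)),key=lambda o:o.cost)
    return o.x,np.abs(o.fun).max(),o.fun
E
python3 - <<'E'
from fit import *
P=capture('scene');Q=capture('side')
np.set_printoptions(precision=2,suppress=True)
g=lambda p:cv2.cvtColor(p['pixels'],cv2.COLOR_BGR2GRAY)
L=[(283,209),(371,169),(436,205),(347,248)];Ls=[(299,263),(416,263),(424,411),(281,411)]
M=[(221,271),(288,324),(134,414),(76,343)];Ms=[(313,146),(410,149),(413,240),(304,237)]
for nm,a,b,w,h,z in[('lid',L,Ls,242,342,116),('mat',M,Ms,270,370,5)]:
    for ob in([(P,a)],[(Q,b)],[(P,a),(Q,b)]): 
        v,m,f=fitrect(ob,w,h,z);print(nm,v,m)
for p,k in((P,(360,191)),(Q,(355,321))): print('knob',topt(p,k,141))
for n,z in(('lota',52),('soap_dish',20)):
  for p in(P,Q):
    b=boxes_of(p,n)[:1];print(n,[topt(p,x['position'],z) for x in b])
E
```

```text
lid [528.3  258.39  -0.05] 6.749216892932054
lid [510.79 274.62  -0.02] 2.782626422958174
lid [513.21 272.43  -0.03] 11.324191255296
mat [ 490.43 -264.26   -0.04] 3.929947158294908
mat [ 490.74 -263.06   -0.04] 2.180252075678311
mat [ 490.53 -264.02   -0.04] 3.8930928515529786
knob [510.02 275.61 141.  ]
knob [511.09 275.08 141.  ]
lota [array([670.41,   0.16,  52.  ])]
lota [array([688.27, -14.48,  52.  ])]
soap_dish [array([506.18, -11.3 ,  20.  ])]
soap_dish [array([496.49,  -4.4 ,  20.  ])]
```

Emit:
drive_tool(commands="0.295 0.253 0 0 0 0.0684 100;0.295 0.253 0 0 0 0.0684 100;0.295 0.253 0 0 0 0.0684 100;0.295 0.253 0 0 0 0.0684 100;0.295 0.253 0 0 0 0.0684 100;0.295 0.253 0 0 0 0.0684 100;0.295 0.253 0 0 0 0.0684 100;0.295 0.253 0 0 0 0.0684 100;0.295 0.253 0 0 0 0.0684 100;0.295 0.253 0 0 0 0.0684 100;0.295 0.253 0 0 0 0.0684 100;0.295 0.253 0 0 0 0.0684 100")

```text
time_s: 2.35
eef_pos: [501.2, -199.1, 248.4]
ee_rot: [0.0, 0.894, 0.448, 0.0]
force: [-0.8, -0.1, 0.0]
grip_width: 1.0
grip_force: 0.0
```

Emit:
drive_tool(commands="0.008 0.396 0 0 0 0.0684 100;0.008 0.396 0 0 0 0.0684 100;0.008 0.396 0 0 0 0.0684 100;0.008 0.396 0 0 0 0.0684 100;0.008 0.396 0 0 0 0.0684 100;0.008 0.396 0 0 0 0.0684 100;0.008 0.396 0 0 0 0.0684 100;0.008 0.396 0 0 0 0.0684 100;0.008 0.396 0 0 0 0.0684 100;0.008 0.396 0 0 0 0.0684 100;0.008 0.396 0 0 0 0.0684 100;0.008 0.396 0 0 0 0.0684 100;0 0 0 0 0 0 100;0 0 0 0 0 0 100")

```text
time_s: 3.52
eef_pos: [509.1, 276.0, 247.9]
ee_rot: [-0.0, 0.706, 0.708, -0.0]
force: [0.6, -0.6, 0.7]
grip_width: 0.999
grip_force: 0.0
```

Run:
```python
from h import *
p,s=shot('wrist');cv2.imwrite('pics/w1.png',p['pixels'])
print(s['time_s'],s['eef_pos'],s['ee_rot'],s['joints'],tips_ahead(p) if 0 else tips_ahead)
for b in boxes_of(p,'lid_knob')[:2]:print(b,topt(p,b['position'],141,s))
print(proj(p,[[510.5,275.4,141]],s))
```

```text
3.5167 [509.12057967 276.03098829 247.86222062] [-8.98916004e-05  7.05964607e-01  7.08247063e-01 -2.52215075e-04] [ 2.94655366e-01  4.33824397e-01  1.32699977e+00 -8.14758816e-05
  1.38129799e+00  2.91442853e-01] 17.0
{'position': [325.5, 173.0], 'confidence': 0.66} [512.11437532 325.34451965 141.        ]
[[322.89795464 243.56771674]]
```

View pics/w1.png

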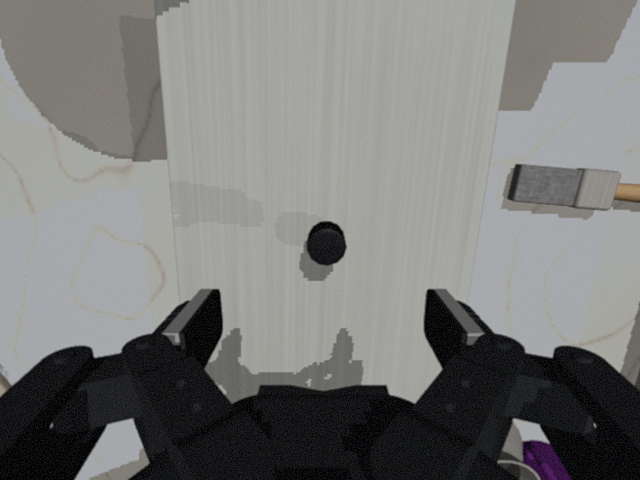

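The wrist view shows the knob at (326,243). The lid's left edge runs from (157,12) to (180,290) and its right edge from (515,10) to (472,290).

Run:
```python
from h import *
p,s=shot('wrist')
print(topt(p,(326,243),141,s))
g=cv2.cvtColor(p['pixels'],cv2.COLOR_BGR2GRAY).astype(float)
g=cv2.GaussianBlur(g,(5,5),0);d=np.diff(g,axis=1)
for (a,b) in (((157,12),(180,290)),((515,10),(472,290))):
    for q in(a,b):print(topt(p,q,116,s).round(1))
    w=topt(p,b,116,s)-topt(p,a,116,s);print(np.arctan2(w[0],-w[1])) # yaw of edge dir -y
```

```text
[513.25763004 273.57236023 141.        ]
[400.1 427.4 116. ]
[392.9 226.  116. ]
-0.03564923633106802
[639.8 428.6 116. ]
[634.5 225.7 116. ]
-0.0258747492482843
```

Emit:
drive_tool(commands="0.02 0 -0.3 0 0 0 100;0 0 -0.3 0 0 0 100;0 0 -0.2 0 0 0 100;0 0 -0.15 0 0 0 100;0.01 -0.005 -0.09 0 0 0 100;0 0 -0.04 0 0 0 100;0 0 0 0 0 0 100")

```text
time_s: 4.25
eef_pos: [512.8, 273.3, 140.2]
ee_rot: [-0.0, 0.707, 0.707, -0.0]
force: [-0.4, 0.9, -0.4]
grip_width: 0.999
grip_force: 0.0
```

Emit:
drive_tool(commands="0 0 0 0 0 0 0;0 0 0 0 0 0 0;0 0 0 0 0 0 0;0 0 0 0 0 0 0;0 0 0 0 0 0 0;0 0 0 0 0 0 0;0 0 0 0 0 0 0", force=60)

```text
time_s: 4.83
eef_pos: [512.6, 274.1, 141.0]
ee_rot: [0.0, 0.707, 0.707, 0.0]
force: [-1.9, -0.6, 5.9]
grip_width: 0.309
grip_force: 59.0
```

Emit:
drive_tool(commands="0 0 0.05 0 0 0 0;0 0 0.05 0 0 0 0;0 0 0.08 0 0 0 0;0 0 0.15 0 0 0 0;0 0 0.2 0 0 0 0;0 0 0.2 0 0 0 0;0 0 0.2 0 0 0 0;0 0 0.12 0 0 0 0;0 0 0 0 0 0 0;0 0 0 0 0 0 0")

```text
time_s: 5.67
eef_pos: [512.5, 274.0, 245.3]
ee_rot: [0.0, 0.707, 0.707, 0.0]
force: [-0.0, -1.0, -5.6]
grip_width: 0.309
grip_force: 59.8
```

Run:
```python
from h import *
for n in('scene',):
  p,s=shot(n);cv2.imwrite(f'pics/{n}2.png',p['pixels']);print(s['eef_pos'],s['force'],s['wrist_torque'],s['grip_width'])
```

```text
[512.51453763 273.96121178 245.30207325] [-0.04246438 -0.97837746 -5.61835884] [0.03439593 0.02615598 0.04596505] 0.3088415656178048
```

View pics/scene2.png

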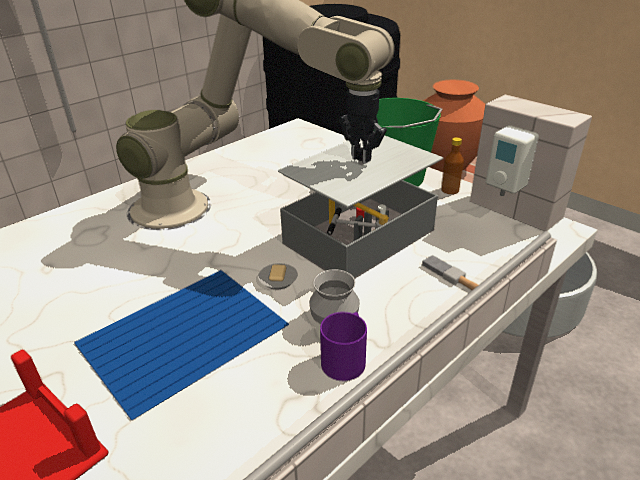

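The lid hangs level above the open box at about (360,172). Next I carry it over to the mat.

Emit:
drive_tool(commands="0 -0.15 0 0 0 0 0;0 -0.25 0 0 0 0 0;-0.017 -0.35 0 0 0 0 0;-0.017 -0.35 0 0 0 0 0;-0.017 -0.35 0 0 0 0 0;-0.017 -0.35 0 0 0 0 0;-0.017 -0.35 0 0 0 0 0;-0.017 -0.35 0 0 0 0 0;-0.017 -0.35 0 0 0 0 0;-0.017 -0.35 0 0 0 0 0;-0.017 -0.35 0 0 0 0 0;-0.017 -0.35 0 0 0 0 0;-0.017 -0.35 0 0 0 0 0;-0.017 -0.35 0 0 0 0 0;-0.017 -0.35 0 0 0 0 0;0 -0.25 0 0 0 0 0;0 -0.125 0 0 0 0 0;0 -0.05 0 0 0 0 0;0 0 0 0 0 0 0;0 0 0 0 0 0 0", force=80)

```text
time_s: 7.38
eef_pos: [490.5, -262.3, 244.8]
ee_rot: [-0.001, 0.707, 0.707, 0.0]
force: [1.0, 1.1, -5.2]
grip_width: 0.305
grip_force: 79.2
```

Run:
```python
from h import *
for n in('side',):
  p,s=shot(n);cv2.imwrite(f'pics/{n}3.png',p['pixels']);print(s['eef_pos'],s['force'],s['wrist_torque'],s['grip_width'])
p,s=shot('wrist');cv2.imwrite('pics/w3.png',p['pixels'])
```

```text
[ 490.53202504 -262.31561855  244.83010706] [ 0.95187104  1.08184941 -5.15094026] [ 0.05689352  0.0109264  -0.01429817] 0.30530122318667235
```

View pics/side3.png

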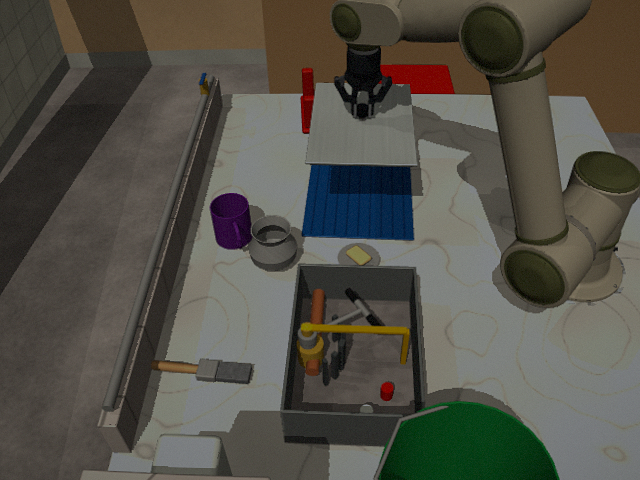

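Side view: the lid is over the mat, and the box is open. The lever's T-handle is at about (365,305) and the strap at (355,330). The red disc is at (387,392) and the white one at (367,409), so red looks like the third notch. Now I lower the lid.

Emit:
drive_tool(commands="0 -0.015 -0.2 0 0 0 0;0 0 -0.3 0 0 0 0;0 0 -0.3 0 0 0 0;0 0 -0.3 0 0 0 0;0 0 -0.3 0 0 0 0;0 0 -0.2 0 0 0 0;0 0 -0.15 0 0 0 0;0 0 -0.08 0 0 0 0;0 0 -0.05 0 0 0 0;0 0 -0.04 0 0 0 0;0 0 -0.02 0 0 0 0;0 0 0 0 0 0 0;0 0 0 0 0 0 0")

```text
time_s: 8.57
eef_pos: [490.8, -265.2, 52.0]
ee_rot: [0.001, 0.707, 0.707, 0.0]
force: [0.8, -0.0, -5.9]
grip_width: 0.305
grip_force: 79.2
```

Emit:
drive_tool(commands="0 0 -0.02 0 0 0 0;0 0 -0.02 0 0 0 0;0 0 -0.01 0 0 0 0;0 0 -0.01 0 0 0 0;0 0 0 0 0 0 0;0 0 0 0 0 0 0")

```text
time_s: 9.07
eef_pos: [490.5, -265.0, 45.3]
ee_rot: [-0.0, 0.707, 0.707, -0.0]
force: [0.3, -0.1, -5.6]
grip_width: 0.305
grip_force: 79.2
```

Emit:
drive_tool(commands="0 0 -0.01 0 0 0 0;0 0 -0.005 0 0 0 0;0 0 0 0 0 0 0")

```text
time_s: 9.32
eef_pos: [490.6, -265.1, 44.1]
ee_rot: [0.0, 0.707, 0.707, -0.0]
force: [-0.4, 0.2, -1.1]
grip_width: 0.307
grip_force: 80.0
```

Emit:
drive_tool(commands="0 0 -0.005 0 0 0 0;0 0 -0.005 0 0 0 0;0 0 0 0 0 0 0")

```text
time_s: 9.57
eef_pos: [490.6, -265.1, 44.0]
ee_rot: [0.0, 0.707, 0.707, -0.0]
force: [-5.3, 3.9, 9.5]
grip_width: 0.309
grip_force: 81.2
```

Contact made. I release, go up, and head back over the box.

Emit:
drive_tool(commands="0 0 0.01 0 0 0 30;0 0 0 0 0 0 50;0 0 0 0 0 0 100;0 0 0 0 0 0 100;0 0 0 0 0 0 100;0 0 0 0 0 0 100;0 0 0 0 0 0 100;0 0 0.1 0 0 0 100;0 0 0.25 0 0 0 100;0 0 0.35 0 0 0 100;0 0 0.4 0 0 0 100;0 0 0.4 0 0 0 100;0 0 0.4 0 0 0 100;0 0 0.3 0 0 0 100")

```text
time_s: 10.73
eef_pos: [490.5, -265.0, 268.3]
ee_rot: [0.002, 0.707, 0.707, 0.0]
force: [-0.6, -0.4, -0.1]
grip_width: 0.999
grip_force: 0.0
```

Run:
```python
from fit import *
np.set_printoptions(precision=2,suppress=True)
p,s=shot('wrist');print(s['eef_pos'],s['grip_width'])
a=p['pixels']; q=capture('side')['pixels'][60:360,200:600]
cv2.imwrite('pics/w4.png',np.hstack([cv2.resize(a,(400,300)),q]))
```

```text
[ 490.52 -264.97  268.34] 0.9993178716526757
```

View pics/w4.png

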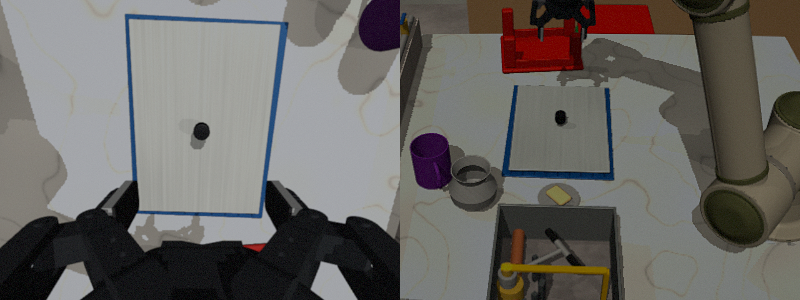

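The lid lies flat, centred on the mat with even blue margins; its knob is at (201,131) in the wrist half. Now the box.

Emit:
drive_tool(commands="0.015 0.2 0.04 0 0 0 100;0.015 0.37 0.04 0 0 0 100;0.015 0.37 0.04 0 0 0 100;0.015 0.37 0.04 0 0 0 100;0.015 0.37 0.04 0 0 0 100;0.015 0.37 0.04 0 0 0 100;0.015 0.37 0.04 0 0 0 100;0.015 0.37 0.04 0 0 0 100;0.015 0.37 0.04 0 0 0 60;0.015 0.37 0.04 0 0 0 60;0.015 0.37 0.04 0 0 0 60;0.015 0.37 0.04 0 0 0 60;0.015 0.3 0.04 0 0 0 60;0 0.08 0 0 0 0 60;0 0 0 0 0 0 60;0 0 0 0 0 0 60")

```text
time_s: 12.17
eef_pos: [509.8, 199.6, 315.3]
ee_rot: [-0.0, 0.707, 0.707, -0.001]
force: [0.2, -0.8, 0.6]
grip_width: 0.598
grip_force: 0.0
```

Run:
```python
from h import *
np.set_printoptions(precision=1,suppress=True)
p,s=shot('wrist');print(s['eef_pos'],s['grip_width'])
im=p['pixels'].copy();cv2.imwrite('pics/w5raw.png',im)
for n,z in[('lever_bar',80),('lever_post',85),('strap',108),('red_disc',36),('white_disc',36),('valve_box',55)]:
    print(n,[(b['position'],round(b['confidence'],2),topt(p,b['position'],z,s)) for b in boxes_of(p,n)[:2]])
B=np.array([513,274.]);y=-.03;c,sn=np.cos(y),np.sin(y)
W=lambda x,yy,z:[B[0]+c*x-sn*yy,B[1]+sn*x+c*yy,z]
hx=[W(i*121,j*171,110) for i in(-1,1) for j in(-1,1)]
pol=lambda r,a,z:W(90-r*np.cos(a),-10+r*np.sin(a),z)
pts=hx+[pol(125,-.58,80),pol(172,.48,36),pol(172,.84,36),pol(186,0,108),pol(0,0,80)]
q=proj(p,pts,s);print(q)
for u in q: cv2.circle(im,tuple(int(v) for v in u),3,(255,0,255),1)
cv2.imwrite('pics/w5.png',im)
```

```text
[509.8 199.6 315.3] 0.5977471681962774
lever_bar [([328.2, 191.7], 0.62, array([516.9, 219.4,  80. ])), ([315.4, 342.4], 0.42, array([502.3,  36.9,  80. ]))]
lever_post [([324.9, 139.4], 0.79, array([513.2, 273.1,  85. ]))]
strap [([326.3, 139.9], 0.57, array([514.4, 272.2, 108. ]))]
red_disc [([267.7, 73.5], 0.67, array([450.5, 343.5,  36. ]))]
white_disc [([306.2, 21.7], 0.61, array([493.5, 393.7,  36. ])), ([315.2, 340.2], 0.28, array([501. ,  12.2,  36. ]))]
valve_box [([325.7, 142.3], 0.69, array([514.3, 270.6,  55. ])), ([332.2, 197.4], 0.43, array([522. , 209.6,  55. ]))]
[[206.9 300.6]
 [181.2 -89. ]
 [432.  306.8]
 [481.  -77.6]
 [309.  213.3]
 [269.5  71.7]
 [304.6  22.7]
 [223.8 145.6]
 [411.  151.4]]
```

View pics/w5.png

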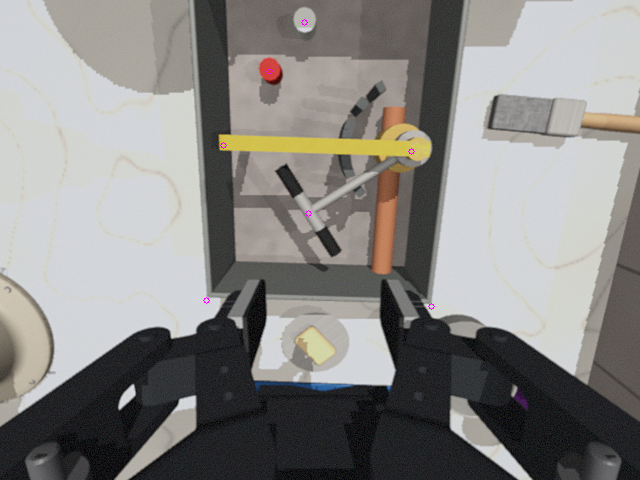

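The wrist view matches the model to about 3 px. The bar ends are at (282,168) and (336,253), the strap runs (220,142)–(430,149), red is at (270,70) and white at (304,20). Red therefore marks the third notch, and the box origin shifts by about +2.5 mm in y.

```bash
cat > lev.py <<'E'
from h import *
np.set_printoptions(precision=3,suppress=True)
B=np.array([513,276.5]);Y=-.031
def W(x,y): c,s=np.cos(Y),np.sin(Y);return B+[c*x-s*y,s*x+c*y]
def grip(a,side): # world xy of grip point and psi
    return W(90-125*np.cos(a)+side*42*np.sin(a), -10+125*np.sin(a)+side*42*np.cos(a)), np.pi/2-a+Y
def psi(s=None):
    m=rot((s or sense())['ee_rot']);return np.arctan2(m[1,0],m[0,0])
E
python3 - <<'E'
from lev import *
s=sense();g,y=grip(-.58,-1);print(g,y,psi(s),'delta',(g-s['eef_pos'][:2])/100,(y-psi(s))/(np.pi/4))
print(W(90,-10))
p=capture('wrist')
def pol(r,a,z):return [*W(90-r*np.cos(a),-10+r*np.sin(a)),z]
print(proj(p,[pol(125,-.58,87),[*grip(-.58,-1)[0],87],pol(186,0,108),pol(0,0,108),pol(172,.48,36),[*W(-121,-171),110],[*W(121,-171),110]],s))
for a,sd in((-.58,-1),(0,-1),(0,1),(.48,1)):print(a,sd,grip(a,sd))
E
```

```text
[517.933 162.658] 2.1197963267948965 1.5699975896811917 delta [ 0.079 -0.366] 0.7000254937386209
[602.647 263.715]
[[308.178 211.962]
 [328.581 244.139]
 [223.085 142.75 ]
 [417.838 148.81 ]
 [268.798  69.177]
 [206.259 298.175]
 [431.544 304.187]]
-0.58 -1 (array([517.933, 162.658]), 2.1197963267948965)
0 -1 (array([476.405, 225.61 ]), 1.5397963267948966)
0 1 (array([479.009, 309.569]), 1.5397963267948966)
0.48 1 (array([514.155, 361.481]), 1.0597963267948967)
```

Emit:
drive_tool(commands="0.013 -0.061 -0.1 0 0 0.117 60;0.013 -0.061 -0.2 0 0 0.117 60;0.013 -0.061 -0.2 0 0 0.117 60;0.013 -0.061 -0.2 0 0 0.117 60;0.013 -0.061 -0.2 0 0 0.117 60;0.014 -0.061 -0.2 0 0 0.115 60;0 0 -0.2 0 0 0 60;0 0 -0.1 0 0 0 60;0 0 0 0 0 0 60;0 0 0 0 0 0 60")

```text
time_s: 13.4
eef_pos: [518.1, 163.5, 176.3]
ee_rot: [0.0, 0.489, 0.872, 0.0]
force: [0.0, 0.0, 0.9]
grip_width: 0.601
grip_force: 0.0
```

Run:
```python
from lev import *
p,s=shot('wrist');im=p['pixels'].copy();print(s['eef_pos'],psi(s))
g=grip(-.58,-1)[0];q=proj(p,[[*g,87],[*W(90-125*np.cos(.58),-10-125*np.sin(.58)),87]],s);print(q)
for u in q: cv2.circle(im,tuple(int(v) for v in u),3,(255,0,255),1)
cv2.imwrite('pics/w6.png',im)
```

```text
[518.065 163.457 176.307] 2.120464471003036
[[319.667 249.686]
 [319.536 186.494]]
```

View pics/w6.png

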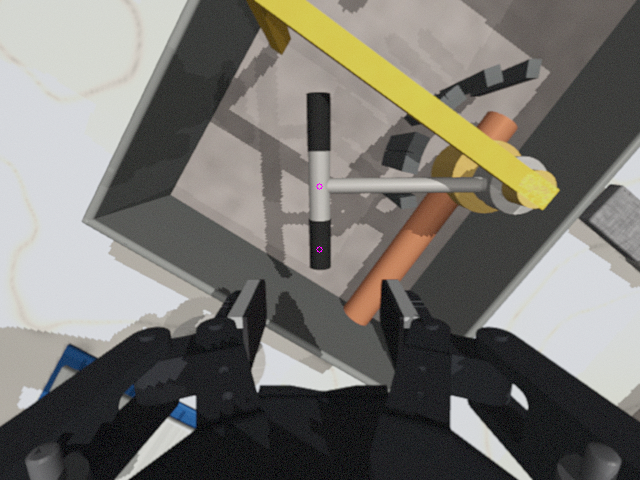

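The alignment is within a pixel or two: the grip is at (320,249) and the bar centre at (319,186). Descend and grasp.

Emit:
drive_tool(commands="0 -0.008 -0.2 0 0 0 50;0 0 -0.3 0 0 0 50;0 0 -0.25 0 0 0 50;0 0 -0.15 0 0 0 50;0 0 -0.08 0 0 0 50;0 0 0 0 0 0 50;0 0 0 0 0 0 50")

```text
time_s: 14.03
eef_pos: [518.6, 162.7, 79.0]
ee_rot: [0.001, 0.488, 0.873, 0.001]
force: [-0.1, 0.6, 0.1]
grip_width: 0.5
grip_force: 0.0
```

Emit:
drive_tool(commands="0 0 0 0 0 0 0;0 0 0 0 0 0 0;0 0 0 0 0 0 0;0 0 0 0 0 0 0;0 0 0 0 0 0 0;0 0 0 0 0 0 0", force=50)

```text
time_s: 14.53
eef_pos: [516.8, 161.8, 78.1]
ee_rot: [-0.001, 0.488, 0.873, -0.002]
force: [-7.2, -6.6, 2.8]
grip_width: 0.141
grip_force: 48.7
```

Run:
```python
from lev import *
s=sense();P=W(90,-10);e=s['eef_pos'];d=e[:2]-P;print(e,psi(s),s['force'],s['grip_width'],np.hypot(*d),grip(-.58,-1))
th=np.arctan2(d[1],d[0]);r=np.hypot(*d)
for n,A in((8,-.58),):
    for k in range(1,n+1):
        t=th+A*k/n;t0=th+A*(k-1)/n
        print((r*np.array([np.cos(t)-np.cos(t0),np.sin(t)-np.sin(t0)])/100).round(3),A/n/(np.pi/4))
```

```text
[516.831 161.766  78.111] 2.12168624568016 [-7.185 -6.565  2.817] 0.14119586177605442 133.25936636954222 (array([517.933, 162.658]), 2.1197963267948965)
[-0.072  0.065] -0.0923098669932993
[-0.067  0.07 ] -0.0923098669932993
[-0.061  0.075] -0.0923098669932993
[-0.056  0.079] -0.0923098669932993
[-0.05   0.083] -0.0923098669932993
[-0.044  0.086] -0.0923098669932993
[-0.038  0.089] -0.0923098669932993
[-0.031  0.091] -0.0923098669932993
```

Emit:
drive_tool(commands="-0.016 -0.011 0 0 0 0 0;0 0 0.04 0 0 0 0;0 0 0.04 0 0 0 0;0 0 0.03 0 0 0 0;0 0 0.02 0 0 0 0;0 0 0 0 0 0 0;0 0 0 0 0 0 0")

```text
time_s: 15.12
eef_pos: [516.4, 161.7, 90.8]
ee_rot: [0.0, 0.488, 0.873, 0.0]
force: [3.0, 4.4, -5.8]
grip_width: 0.141
grip_force: 48.7
```

Emit:
drive_tool(commands="-0.072 0.065 0 0 0 -0.0923 0;-0.067 0.070 0 0 0 -0.0923 0;-0.061 0.075 0 0 0 -0.0923 0;-0.056 0.079 0 0 0 -0.0923 0;0 0 0 0 0 0 0")

```text
time_s: 15.53
eef_pos: [490.1, 191.2, 90.9]
ee_rot: [0.0, 0.61, 0.792, 0.0]
force: [1.6, 0.7, -3.5]
grip_width: 0.147
grip_force: 49.0
```

Emit:
drive_tool(commands="-0.050 0.083 0 0 0 -0.0923 0;-0.044 0.086 0 0 0 -0.0923 0;-0.038 0.089 0 0 0 -0.0923 0;-0.031 0.091 0 0 0 -0.0923 0;0 0 0 0 0 0 0;0 0 0 0 0 0 0")

```text
time_s: 16.03
eef_pos: [474.3, 224.9, 90.5]
ee_rot: [-0.0, 0.716, 0.698, -0.001]
force: [1.6, 1.4, -6.3]
grip_width: 0.143
grip_force: 48.9
```

Run:
```python
from lev import *
s=sense();print(s['eef_pos'],psi(s),s['force'],s['wrist_torque'],s['grip_width'],grip(0,-1))
p=capture('wrist');im=p['pixels'].copy()
q=proj(p,[[*W(90-125,-10),95],[*W(90-172,-10),95],[*W(90-172*np.cos(.48),-10+172*np.sin(.48)),36],[*W(90-68,-10),80]],s);print(q)
for u in q: cv2.circle(im,tuple(int(v) for v in u),3,(255,0,255),1)
cv2.imwrite('pics/w7.png',im)
```

```text
[474.324 224.891  90.51 ] 1.5449596948876172 [ 1.58   1.436 -6.29 ] [ 0.1   -0.031 -0.035] 0.1429778349624175 (array([476.405, 225.61 ]), 1.5397963267948966)
[[325.897 214.574]
 [197.261 213.961]
 [267.564  24.499]
 [464.922 208.025]]
```

View pics/w7.png

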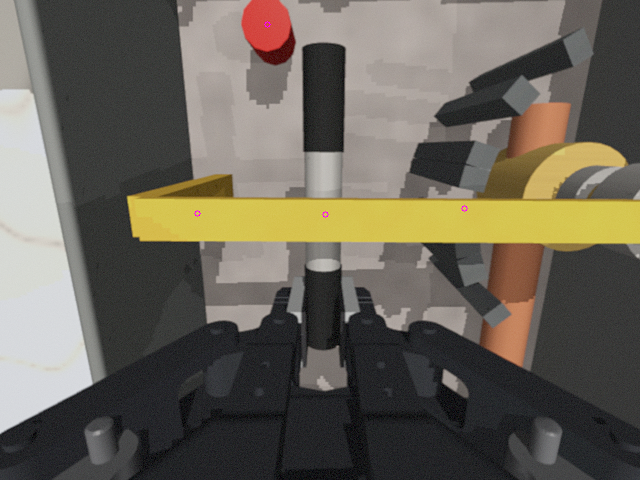

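The bar is across the strap, upright in the image, with one grip on each side (upper grip (323,100), lower grip (323,300)). Now lower it into the middle notch.

Emit:
drive_tool(commands="0 0 -0.03 0 0 0 0;0 0 -0.03 0 0 0 0;0 0 -0.03 0 0 0 0;0 0 -0.03 0 0 0 0;0 0 -0.01 0 0 0 0;0 0 0 0 0 0 0;0 0 0 0 0 0 0")

```text
time_s: 16.67
eef_pos: [474.3, 225.2, 78.1]
ee_rot: [-0.0, 0.718, 0.697, -0.0]
force: [-3.7, -1.0, 2.8]
grip_width: 0.143
grip_force: 49.7
```

Emit:
drive_tool(commands="0 0 0 0 0 0 20;0 0 0 0 0 0 50;0 0 0 0 0 0 50;0 0 0 0 0 0 50;0 0 0 0 0 0 50;0 0 0.1 0 0 0 50;0 0 0.3 0 0 0 50;0 0 0.35 0 0 0 50;0 0 0.2 0 0 0 50;0 0 0 0 0 0 50;0.007 0.21 0 0 0 0 50;0.007 0.30 0 0 0 0 50;0.006 0.26 0 0 0 0 50;0.006 0.07 0 0 0 0 50;0 0 0 0 0 0 50;0 0 0 0 0 0 50")

```text
time_s: 18.0
eef_pos: [476.8, 308.9, 172.5]
ee_rot: [-0.0, 0.717, 0.697, -0.0]
force: [-0.1, -0.8, -0.3]
grip_width: 0.498
grip_force: 0.0
```

Run:
```python
from lev import *
s=sense();print(s['eef_pos'],psi(s),s['force'],s['grip_width'])
p=capture('wrist');im=p['pixels'].copy()
q=proj(p,[[476.9,309.2,87]],s);print(q)
for u in q: cv2.circle(im,tuple(int(v) for v in u),3,(255,0,255),1)
z=capture('side')['pixels'][250:450,270:440]
cv2.imwrite('pics/w8.png',np.hstack([cv2.resize(im,(400,300)),cv2.resize(z,(400,300))]))
```

```text
[476.789 308.87  172.494] 1.541494882933555 [-0.063 -0.811 -0.313] 0.4976098711337901
[[321.066 251.243]]
```

View pics/w8.png

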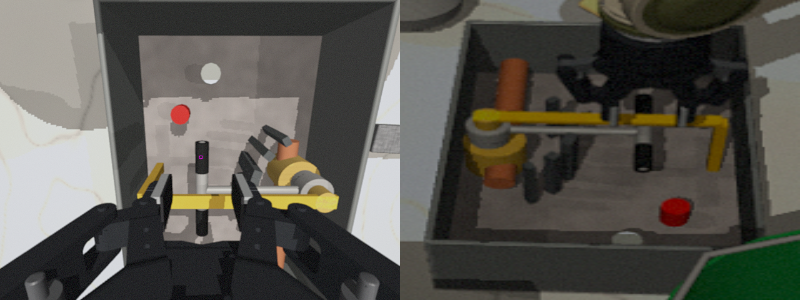

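Both black grips show either side of the strap, and the mark sits mid-grip at (201,157). Descend and grasp the far end.

Emit:
drive_tool(commands="0 0 -0.2 0 0 0 50;0 0 -0.3 0 0 0 50;0 0 -0.25 0 0 0 50;0 0 -0.12 0 0 0 50;0 0 -0.075 0 0 0 50;0 0 0 0 0 0 50;0 0 0 0 0 0 50;0 0 0 0 0 0 0;0 0 0 0 0 0 0;0 0 0 0 0 0 0;0 0 0 0 0 0 0;0 0 0 0 0 0 0;0 0 0 0 0 0 0")

```text
time_s: 19.18
eef_pos: [476.8, 309.4, 78.6]
ee_rot: [-0.0, 0.718, 0.697, 0.0]
force: [-3.8, 0.1, 2.5]
grip_width: 0.145
grip_force: 48.7
```

Run:
```python
from lev import *
s=sense();P=W(90,-10)-[2,.7];e=s['eef_pos'];d=e[:2]-P;print(e,psi(s),s['force'],s['grip_width'],np.hypot(*d))
th=np.arctan2(d[1],d[0]);r=np.hypot(*d);n=8;A=-.48
for k in range(1,n+1):
        t=th+A*k/n;t0=th+A*(k-1)/n
        print((r*np.array([np.cos(t)-np.cos(t0),np.sin(t)-np.sin(t0)])/100).round(3),A/n/(np.pi/4))
```

```text
[476.846 309.443  78.575] 1.5411021418291242 [-3.809  0.095  2.517] 0.145243188096673 132.22029428820042
[0.03  0.073] -0.07639437268410976
[0.034 0.071] -0.07639437268410976
[0.039 0.069] -0.07639437268410976
[0.043 0.067] -0.07639437268410976
[0.047 0.064] -0.07639437268410976
[0.05  0.061] -0.07639437268410976
[0.054 0.058] -0.07639437268410976
[0.057 0.055] -0.07639437268410976
```

Emit:
drive_tool(commands="0 0 0.04 0 0 0 0;0 0 0.04 0 0 0 0;0 0 0.03 0 0 0 0;0 0 0.02 0 0 0 0;0 0 0 0 0 0 0;0 0 0 0 0 0 0")

```text
time_s: 19.68
eef_pos: [476.8, 309.2, 91.1]
ee_rot: [-0.0, 0.718, 0.696, -0.0]
force: [-1.7, -0.1, -6.1]
grip_width: 0.142
grip_force: 48.7
```

Emit:
drive_tool(commands="0.030 0.073 0 0 0 -0.0764 0;0.034 0.071 0 0 0 -0.0764 0;0.039 0.069 0 0 0 -0.0764 0;0.043 0.067 0 0 0 -0.0764 0;0.047 0.064 0 0 0 -0.0764 0;0.050 0.061 0 0 0 -0.0764 0;0.054 0.058 0 0 0 -0.0764 0;0.057 0.055 0 0 0 -0.0764 0;0 0 0 0 0 0 0;0 0 0 0 0 0 0")

```text
time_s: 20.52
eef_pos: [512.0, 361.3, 90.8]
ee_rot: [-0.0, 0.862, 0.507, -0.0]
force: [-2.2, 3.0, -5.2]
grip_width: 0.144
grip_force: 48.8
```

Run:
```python
from lev import *
s=sense();print(s['eef_pos'],psi(s),s['force'],s['grip_width'],grip(.48,1))
```

```text
[512.004 361.259  90.767] 1.0628257036389182 [-2.231  2.969 -5.224] 0.14420933561372845 (array([514.155, 361.481]), 1.0597963267948967)
```

Consistent with the third notch, so lower it there.

Emit:
drive_tool(commands="0 0 -0.03 0 0 0 0;0 0 -0.03 0 0 0 0;0 0 -0.03 0 0 0 0;0 0 -0.03 0 0 0 0;0 0 -0.01 0 0 0 0;0 0 0 0 0 0 0;0 0 0 0 0 0 0")

```text
time_s: 21.1
eef_pos: [512.2, 361.4, 79.0]
ee_rot: [-0.0, 0.862, 0.506, 0.001]
force: [-5.0, 3.5, 0.7]
grip_width: 0.143
grip_force: 49.5
```

Emit:
drive_tool(commands="0 0 0 0 0 0 20;0 0 0 0 0 0 50;0 0 0 0 0 0 50;0 0 0 0 0 0 50;0 0 0 0 0 0 50;0 0 0.1 0 0 0 50;0 0 0.3 0 0 0 50;0 0 0.35 0 0 0 50;0 0 0.4 0 0 0 50;0 0 0.4 0 0 0 50;0 0 0.2 0 0 0 50;0 0 0 0 0 0 50;0 0 0 0 0 0 50")

```text
time_s: 22.18
eef_pos: [512.5, 361.1, 254.7]
ee_rot: [0.0, 0.863, 0.506, 0.001]
force: [-0.7, -0.7, -0.8]
grip_width: 0.505
grip_force: 0.0
```

Run:
```python
from lev import *
p,s=shot('wrist');print(s['eef_pos'],s['force'],s['grip_width'])
im=p['pixels'].copy()
c=lambda r,t=0:W(90-r*np.cos(.48)+t*np.sin(.48),-10+r*np.sin(.48)+t*np.cos(.48))-[2,.5]
for z in(80,90):
  for u in proj(p,[[*c(125,-57),z],[*c(125,57),z],[*c(68),z]],s): cv2.circle(im,tuple(int(v) for v in u),3,(255,0,255) if z==80 else (0,255,0),1)
z=capture('side')['pixels'][120:440,200:460]
cv2.imwrite('pics/w9.png',np.hstack([cv2.resize(im,(440,330)),cv2.resize(z,(340,330))]))
```

```text
[512.547 361.105 254.655] [-0.691 -0.724 -0.755] 0.5048530129444847
```

View pics/w9.png

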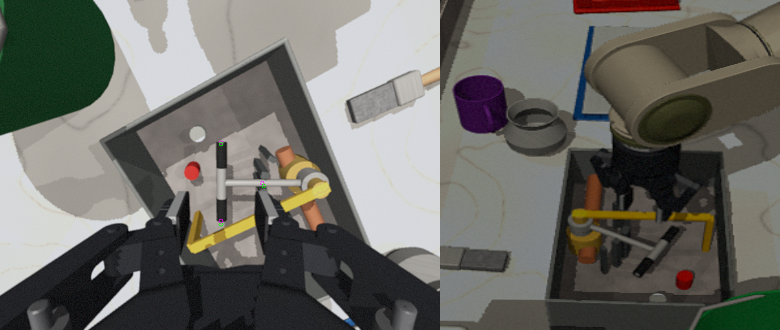

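The bar ends coincide with the projected third-notch, seated pose ((221,143) and (221,220)), and the red disc lies on the lever's line. Handing in.

```bash
python3 -c "
from rig import *
print(finish_job())"
```

```text
the job is handed in; nothing more can be done
None
```

The job is handed in at about 22 s: the lid lies flat in the middle of the mat, the lever was rested in the middle notch and then thrown by its far end into the third notch (the red disc's), and the lota and soap dish were left untouched; no verdict was returned.

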